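# Set the portion stop of a cheese board and push the cheese up to it

## Task

Push the white stop along the cheese board's rail towards the cutting slit until its red-headed pin clicks down into the notch by the blue mark. Then push the block of cheese along the channel, through the steel posts, until its end rests against the stop, gently enough that the stop stays in its notch. Only push with the fingertips: do not take the cheese or the stop between the fingers or lift them, and leave everything else on the counter where it stands.

Things in the scene. Friction and masses are not known exactly. Their poses are not given: they have to be found in the camera images.
- board: wooden cheese board fixed to the counter, 150 mm wide (x), 400 mm long (y from -215 to +185 mm), 20 mm thick; origin on its underside (counter level), on the centre line, below the dark cutting slit across it. Its y runs along the channel from the cheese's side (-y) to the stop's side (+y), z is up. The channel's floor is 20 mm above the counter
- notch (a point): the one notch: a 18 mm wide V in the +x rail, blue mark beside it; point on the rail's top, 34 mm above the counter, at x = 43, y = 47.5 mm of the board. Two aluminium rails 18 mm wide, inner faces at board x = -34 and +34 mm, tops at 34 mm, bound the channel all along. Four steel posts, 11 x 12 mm, stand outside them by the slit, at x = -67 and +67, y = -9 and +9 mm, up to 88 mm
- stop (a joint): travel of the white stop along the board's +y, m: 0 in the notch, positive farther out from the slit, negative when pushed too far; range -0.022 to 0.100; starts between 0.040 and 0.090. It slides with about 2 N of friction; as the pin drops, the resistance vanishes and the stop is drawn the last 8 mm to 0; about 16 N push it out again, either way
- stop_back (a point): centre of the stop's outer upright face (away from the slit, looks to +y), 48 mm above the counter; axes as the board's. The stop's block is 62 mm wide (x), 45 mm long (y), from 22 to 74 mm above the counter; a lug over the +x rail (out to x = 57 mm) carries the pin and a smaller one reaches over the -x rail (to x = -54 mm), both 56 to 70 mm above the counter
- stop_front (a point): centre of the stop's inner upright face (towards the slit, -y), 48 mm above the counter; axes as the board's. With the stop in its notch it is 25 mm on the +y side of the slit
- pin (a joint): height of the stop's spring pin, m: about -0.001 to 0 when it has dropped into the notch, about 0.0045 while its ball foot rides on the rail. The pin's red head, 18 mm across, stands over the +x rail at x = 43 mm, at the middle of the stop's length; its top is 80 mm above the counter when down, 85 mm when riding
- cheese_center (a point): centre of the loose block of yellow cheese, 60 mm wide (x), 120 mm long (y), 55 mm tall, about 0.3 to 0.6 kg, lying on the channel's floor (top 75 mm above the counter) on the -y side, with 4 mm of play to each rail; its axes lie nearly along the board's. Sliding it takes about 2 to 7 N
- mill: loose wooden pepper mill, 54 mm across, 155 mm tall, behind the board; origin under its centre; leave alone
- mug: loose blue mug, 80 mm across, 90 mm tall, handle at its +y, behind the board; origin under its centre; leave alone
- ramekin: loose white dish, 80 mm across, 42 mm tall, on the robot's side of the board; origin under its centre; leave alone
- knife: loose cheese knife lying along its y, 26 mm wide, 220 mm long, 16 mm tall, on the robot's side of the board; origin under it near its middle; leave alone
- jar: loose amber jar with red cap, 72 mm across, 100 mm tall, beyond the board's +y end; origin under its centre; leave alone
- tin: loose green tin, 74 mm across, 80 mm tall, beyond the board's -y end; origin under its centre; leave alone
- vinegar: loose green glass bottle, 58 mm across, 190 mm tall, behind the board; origin under its centre; leave alone
Not all that is in view belongs to the job. Of the things that look like the part that bears cheese_center, the smallest one is meant.

How it is judged:
On the way, in this order (a step that is already met when the one before it is completed fails the run):
1. the stop sits in its notch, pin down, the cheese not yet up to it (value of joint stop between -0.003 and 0.003 m and value of joint pin below 0.002 m and y of cheese_center in the frame of stop_front below -0.066 m), for 0.2 s.
2. the cheese's end is up against the stop, which is still in its notch (value of joint stop between -0.003 and 0.003 m and value of joint pin below 0.002 m and y of cheese_center in the frame of stop_front between -0.066 and -0.05 m), for 0.2 s.
At the end, for the whole second after the job is handed in: the stop is within 3 mm of the notch with its pin down (less than 2 mm up), and the cheese lies flat in the channel, along it, its end within 6 mm of the stop's inner face; all at rest and released (all of step 2 and z of cheese_center in the frame of board below 0.052 m and x of cheese_center in the frame of board between -0.012 and 0.012 m and angle between cheese_center's own z axis and vertical below 0.08 rad and angle between the y axis of cheese_center and the y axis of board, either way round below 0.12 rad and velocity of joint stop between -0.005 and 0.005 m/s); the robot touches nothing.
It fails at once if the cheese is lifted or tipped (z of cheese_center in the frame of board above 0.06 m or angle between cheese_center's own z axis and vertical above 0.25 rad).
It fails at once if the cheese is straddled by the fingers, as for a pinch (x of the grasp point in the frame of cheese_center between -0.027 and 0.027 m and y of the grasp point in the frame of cheese_center between -0.055 and 0.055 m and z of the grasp point in the frame of cheese_center between -0.024 and 0.024 m).
It fails at once if the stop or its pin is straddled by the fingers, as for a pinch (x of the grasp point in the frame of stop_front between -0.05 and 0.05 m and y of the grasp point in the frame of stop_front between 0.003 and 0.042 m and z of the grasp point in the frame of stop_front between -0.03 and 0.022 m).
It fails at once if another thing on the counter is moved by more than 20 mm or tipped (distance of any of mill, mug, ramekin, knife, jar, tin, vinegar from where it was at the start of the episode above 0.02 m or angle between any of mill, mug, ramekin, knife, jar, tin, vinegar's own z axis and vertical above 0.3 rad).
It also fails if it takes over 58 s, if anything falls off the work surface, if the arm or the gripper's body presses on something with over 40 N, if the wrist force passes 120 N, or if a joint passes its speed limit or range.

## Robot

A 6-joint arm with a two-finger parallel gripper is mounted at the origin on the work surface. World frame = base frame: x ahead of the robot, y to its left, z up, the work surface at z = 0. Lengths are in m, angles in rad, forces in N, time in s.
With the tool pointing down it reaches from about 0.325 to 0.9 m from the base axis. Payload 6.1 kg.
Tool frame: the origin (TCP) lies on the centre line of the jaws, within the pads' length; the fingertips stand 8 mm ahead of it and the grasp point (between the pads) lies 11 mm behind it (arm.nose_length is the distance from the TCP to the fingertips, in m); z points along the fingers, y is the line along which they close (so a half turn about z gives the same grasp; the last joint's range is limited). The gripper opens to 87 mm and grips with 3 to 60 N. Pads are 19 mm wide; open, the fingers measure 117 mm over their backs; the gripper's body (75 mm by 190 mm) begins 51 mm behind the grasp point.
Start: joints at [-1.41, 0.22, 1.526, -0, 1.395, -0.126], TCP at [0.177, -0.599, 0.231] pointing down, gripper open.
Joint ranges: [-2.98, 2.98], [-0.91, 2.08], [0.09, 2.57], [-1.24, 4.39], [0.2, 2.65], [-2.68, 2.68]. Speed limits (rad/s): [2.57, 2.57, 3.01, 3.14, 3.14, 3.14].

## Interface

Orientations are given as a rotation vector (axis times angle).
In Python, from bench import arm gives the robot as it stands.
- The arm moves only by the tool jog_arm, never from a script. Its argument "plan" is a list of rows, each an object of numbers: "gripper": the gripper's target within -1 to 1 (shut at 1, half-way at 0, fully open at -1); "x", "y", "z": the shift along the tool's x, y, z in mm; "turn": the turn about the tool's z in degrees. In form: [{"gripper": .., "x": .., "y": .., "z": .., "turn": ..}, ...]. A call has 1 to 8 rows; each row is the pose to reach, as a shift and turn from the pose commanded when the call began, along the tool's axes at that moment; what a row does not reach only later rows make up. A row lasts 1/8 s, in which the tool goes at most 62.5 mm and 10.7 degrees, less where a joint would pass 70% of its speed; a pose out of reach is approached as far as the arm can. A call with a gripper value outside its range is refused whole. The fingers move at their own pace and stop on an object; "grip_force" is the grip in N (left out, the last holds). Time passes only in rows, so rows that repeat a pose let the fingers close. It gives the time, the measured TCP pose, the force, the opening and the grip force at its end, in the units of the state.
- arm.read_state(): the state, without advancing time (a new reading comes with each control period).
- arm.camera(name): name is "scene" or "top" or "wrist"; returns the picture (400x640x3 uint8, blue, green, red); there is no depth.
- arm.camera_info(name): a dict with "camera_matrix" (3x3 intrinsics, pixels), "D" ([k1, k2, p1, p2, k3] as OpenCV has them; the pictures are not rectified), "R" (3x3) and "t" (3): a world point X has camera coordinates R X + t; the wrist camera has in their place "hand_eye" (4x4, takes a point from camera to tool coordinates, whose origin is the TCP and whose axes are the flange's). Camera axes: x right, y down, z forward; pixel columns grow to the right and rows downward; lengths in m; the calibration is good to about 2 mm. A picture is of the moment at which its call begins: read the wrist's pose just before it. camera_info takes no time and is no camera call.
- arm.close_job(): hands the job in; it is judged then, once.
The state is a dict: "t": time; "q": joint angles; "joint_vel": joint speeds; "joint_efforts": joint torques, N m; "tool_pos": TCP position; "ee_rot": TCP orientation; "force": force on the tool from outside, world axes, zero at the start; "moment": the same for the moment, N m; "gripper_width": finger opening in m; "grasp_force": force on a finger pad.
Only numpy, scipy, OpenCV 4.12 (cv2) and the standard library are available. Lean on these libraries where they do the work, as an engineer would, in place of code of your own. Each camera call takes 0.05 s, during which the arm holds its last target. There are 200 camera calls.

## Working session

There is one attempt and no reset: what is moved stays moved. The work goes in short steps, Python scripts to look and compute and a tool call to move; the robot and the scene stay as the last step left them, time stands still between calls to the robot, and variables do not carry over. Pictures are saved under pics/ and viewed, at most 10 in all, crops included, and the job is handed in when it is done.

Besides the shell and the picture viewer there is one more tool, called after "Call:" as name([rows], argument=value, ...), one row to a line, values as JSON. jog_arm: Moves the arm, as the interface text tells. Its arguments: {"type":"object","properties":{"plan":{"type":"array","items":{"type":"object","properties":{"gripper":{"type":"number"},"x":{"type":"number"},"y":{"type":"number"},"z":{"type":"number"},"turn":{"type":"number"}}}},"grip_force":{"type":"number"}},"required":["plan"]}

```bash
mkdir -p pics; python3 - <<'E'
from bench import arm
import cv2,numpy as np
s=arm.read_state();print({k:np.round(v,3) for k,v in s.items()})
for n in("scene","top"):
    cv2.imwrite(f"pics/{n}0.png",arm.camera(n)); i=arm.camera_info(n);print(n,{k:np.round(v,3).tolist() for k,v in i.items()})
print(arm.camera_info("wrist"))
E
```

```text
{'t': np.float64(0.0), 'q': array([-1.41 ,  0.221,  1.528,  0.   ,  1.395, -0.126]), 'joint_vel': array([-0.   ,  0.001, -0.   ,  0.   ,  0.002, -0.001]), 'joint_efforts': array([-2.0000e-03, -4.9461e+01, -3.8739e+01,  7.0000e-02,  5.7000e-02,
       -0.0000e+00]), 'tool_pos': array([ 0.177, -0.599,  0.229]), 'ee_rot': array([-3.107, -0.449,  0.   ]), 'force': array([-0.479, -0.107,  0.631]), 'moment': array([-0.048, -0.008,  0.006]), 'grasp_force': np.float64(0.0), 'gripper_width': np.float64(0.087)}
scene {'camera_matrix': [[484.226, 0.0, 323.921], [0.0, 484.226, 196.976], [0.0, 0.0, 1.0]], 'D': [-0.082, 0.0, 0.0, 0.0, 0.0], 'R': [[-0.765, 0.644, -0.022], [0.359, 0.399, -0.844], [-0.534, -0.653, -0.536]], 't': [0.403, -0.15, 1.539]}
top {'camera_matrix': [[479.663, 0.0, 327.474], [0.0, 479.663, 198.424], [0.0, 0.0, 1.0]], 'D': [-0.139, 0.0, 0.0, 0.0, 0.0], 'R': [[-0.019, -1.0, -0.004], [-0.991, 0.019, -0.133], [0.133, 0.001, -0.991]], 't': [0.018, 0.533, 1.159]}
{'camera_matrix': array([[332.07865249,   0.        , 324.36842744],
       [  0.        , 332.07865249, 199.54786263],
       [  0.        ,   0.        ,   1.        ]]), 'D': array([-0.07185855,  0.        ,  0.        ,  0.        ,  0.        ]), 'hand_eye': array([[-6.03429191e-04, -9.64141648e-01, -2.65387488e-01,
         7.34620966e-02],
       [ 9.99999803e-01, -6.27421692e-04,  5.63067860e-06,
         1.32815545e-03],
       [-1.71938639e-04, -2.65387433e-01,  9.64141837e-01,
        -1.53361686e-01],
       [ 0.00000000e+00,  0.00000000e+00,  0.00000000e+00,
         1.00000000e+00]])}
```

View pics/top0.png

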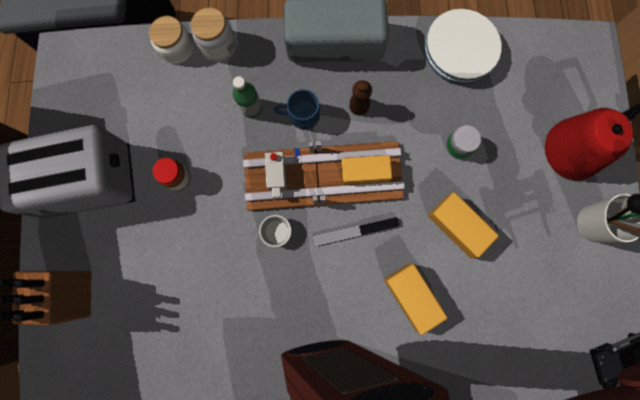

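View pics/scene0.png

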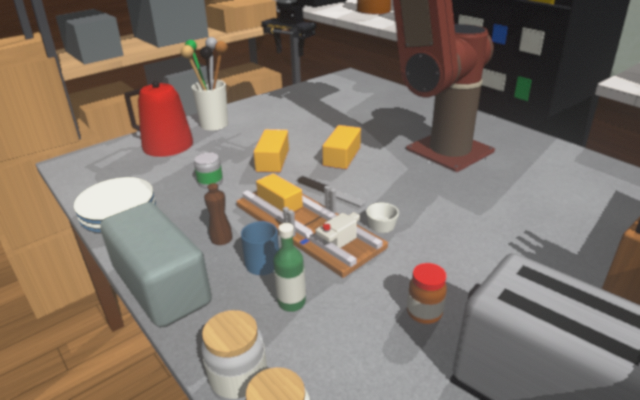

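The top view shows three yellow blocks: one in the channel at (367,168), and two on the counter at (463,225) and (416,298). The one in the channel is the smallest, so it's my choice. The stop is at (275,172) with its red pin at (274,157), and the blue mark is at (297,153). I'll check this in a close crop.

```bash
python3 - <<'E'
import cv2
a=cv2.imread("pics/top0.png")[130:222,235:415]
a=cv2.convertScaleAbs(a,alpha=1.6)
cv2.imwrite("pics/crop.png",cv2.resize(a,None,fx=4.4,fy=4.4,interpolation=cv2.INTER_CUBIC))
E
```

```text
(no output)
```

View pics/crop.png

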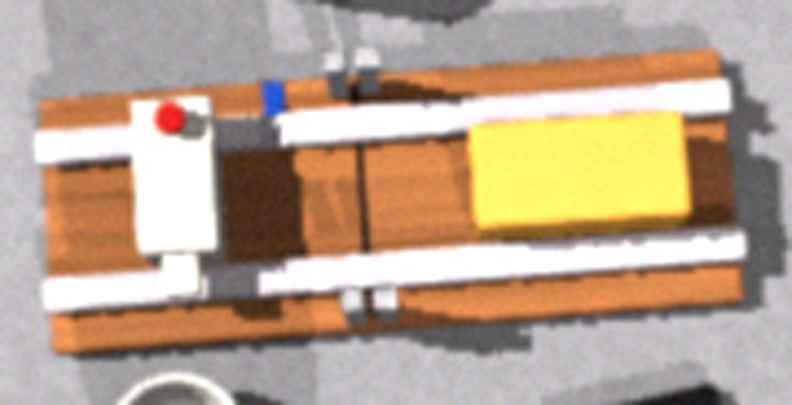

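```bash
cat >h.py <<'E'
import numpy as np,cv2
from scipy.optimize import least_squares
from bench import arm
def proj(n,P):
    i=arm.camera_info(n);return cv2.projectPoints(np.float64(P).reshape(-1,1,3),cv2.Rodrigues(np.array(i["R"]))[0],np.array(i["t"],float),i["camera_matrix"],i["D"])[0][:,0]
def unproj(n,px,z):
    i=arm.camera_info(n);u=cv2.undistortPoints(np.float64(px).reshape(-1,1,2),i["camera_matrix"],i["D"])[:,0]
    d=np.c_[u,np.ones(len(u))]@i["R"];c=-np.array(i["R"]).T@i["t"];return c+d*((z-c[2])/d[:,2])[:,None]
def cr(p): return (np.float64(p)+.5)/4.4-.5+[235,130]
def toW(b,L):
    L=np.atleast_2d(np.float64(L))/1000;c,s=np.cos(b[2]),np.sin(b[2])
    return np.c_[b[0]+c*L[:,0]-s*L[:,1],b[1]+s*L[:,0]+c*L[:,1],L[:,2]]
def toB(b,W):
    d=np.atleast_2d(W)[:,:2]-b[:2];c,s=np.cos(b[2]),np.sin(b[2]);return np.c_[d@[c,s],d@[-s,c]]*1000
E
python3 - <<'E'
from h import *
L=[[75,185,20],[-75,185,20],[75,-215,20],[-75,-215,20]]
px=cr([[40,102],[55,352],[718,52],[742,298]])
r=least_squares(lambda b:(proj("top",toW(b,L))-px).ravel(),[.6,0,0]);b=r.x;print(b,np.round(r.fun,2))
np.save("b.npy",b)
print("slit",np.round(toB(b,unproj("top",cr([[363,145],[369,250]]),.02)),1))
print("posts tops",np.round(toB(b,unproj("top",cr([[334,61],[368,58],[352,295],[385,292]]),.088)),1))
print("pin",np.round(toB(b,unproj("top",cr([[170,117]]),.085)),1))
print("stop top",np.round(toB(b,unproj("top",cr([[132,180],[214,175]]),.074)),1))
print("cheese",np.round(toB(b,unproj("top",cr([[472,125],[684,113],[690,217],[478,228]]),.075)),1))
print("ram,knife tip,jar,mug,vin,mill,tin W",np.round(unproj("top",[[275,231],[358,232],[168,172],[304,108],[241,88],[360,92],[466,140]],.04),3).tolist())
E
```

```text
[0.59476448 0.03282297 0.05780254] [-0.43 -0.47 -0.81  0.55  0.43 -0.91  0.8   0.71]
slit [[ 33.1  -2.5]
 [-28.7  -1.4]]
posts tops [[ 66.9   9.3]
 [ 67.2  -9.5]
 [-63.5   8.9]
 [-63.3  -9. ]]
pin [[ 43.3 101.7]]
stop top [[ 12.  126. ]
 [ 11.2  80.5]]
cheese [[  28.   -64. ]
 [  25.9 -182.1]
 [ -32.8 -179.7]
 [ -30.   -62.6]]
ram,knife tip,jar,mug,vin,mill,tin W [[0.454, 0.138, 0.04], [0.448, -0.066, 0.04], [0.608, 0.412, 0.04], [0.767, 0.063, 0.04], [0.826, 0.226, 0.04], [0.807, -0.081, 0.04], [0.676, -0.349, 0.04]]
```

The close crop confirms it: the stop is at about +55 mm (back face at board y ≈ 125.5, pin at y = 102), and the cheese is centred at (-2,-122) with its ends at -63 and -181. All of these agree with the given sizes. I'll write a helper that converts board targets to tool shifts.

```bash
cat >go.py <<'E'
import sys
from h import *
from scipy.spatial.transform import Rotation as R
b=np.load("b.npy");s=arm.read_state();M=R.from_rotvec(s["ee_rot"]).as_matrix()
p=np.array(s["tool_pos"]);bx,by=toB(b,p[None])[0]
print("t",s["t"],"board pos",np.round([bx,by,p[2]*1e3],1),"F board",np.round(R.from_euler("z",-b[2]).apply(s["force"]),1),"w",s["gripper_width"])
a=np.arctan2(M[1,0],M[0,0]);print("turn to align",round(np.degrees(a-b[2]),2),"tilt",round(np.degrees(np.arccos(-M[2,2])),2))
if len(sys.argv)>3: print("shift",np.round(M.T@(toW(b,[float(v) for v in sys.argv[1:4]])[0]-p)*1e3,1))
E
python3 go.py 0 158 200
```

```text
t 0.1 board pos [-453.8 -606.5  229.5] F board [-0.7  0.2  0.9] w 0.08701167087868006
turn to align 13.12 tilt 0.1
shift [ 615.5 -641.5   30.8]
```

Call:
jog_arm([
  {"gripper": 1,"x": 40,"y": -42,"z": 0,"turn": 6},
  {"gripper": 1,"x": 82,"y": -85,"z": 0,"turn": 13.1},
  {"gripper": 1,"x": 124,"y": -129,"z": 0,"turn": 13.1},
  {"gripper": 1,"x": 166,"y": -173,"z": 0,"turn": 13.1},
  {"gripper": 1,"x": 208,"y": -217,"z": 0,"turn": 13.1},
  {"gripper": 1,"x": 250,"y": -261,"z": 0,"turn": 13.1},
  {"gripper": 1,"x": 292,"y": -305,"z": 0,"turn": 13.1},
  {"gripper": 1,"x": 320,"y": -333,"z": 0,"turn": 13.1},
], grip_force=10)

```text
t: 1.1
tool_pos: [0.39, -0.1871, 0.2303]
ee_rot: [-3.14, -0.094, -0.0]
force: [0.3, -0.5, 0.7]
gripper_width: 0.015
grasp_force: 0.0
```

```bash
python3 go.py 0 160 160
```

```text
t 1.1 board pos [-217.1 -207.7  230.3] F board [ 0.3 -0.6  0.7] w 0.015022698325968562
turn to align 0.11 tilt 0.02
shift [ 217.8 -367.2   70.5]
```

Call:
jog_arm([
  {"gripper": 1,"x": 30,"y": -50,"z": 0},
  {"gripper": 1,"x": 60,"y": -102,"z": 0},
  {"gripper": 1,"x": 91,"y": -154,"z": 0},
  {"gripper": 1,"x": 122,"y": -206,"z": 0},
  {"gripper": 1,"x": 153,"y": -258,"z": 0},
  {"gripper": 1,"x": 184,"y": -310,"z": 20},
  {"gripper": 1,"x": 210,"y": -352,"z": 50},
  {"gripper": 1,"x": 216,"y": -364,"z": 70},
])

```text
invalid input
```

```bash
python3 go.py 0 160 45; python3 -c "
from h import *
cv2.imwrite('pics/w1.png',cv2.convertScaleAbs(arm.camera('wrist'),alpha=1.5))"
```

```text
t 1.1 board pos [-217.1 -207.7  230.3] F board [ 0.3 -0.6  0.7] w 0.015022698325968562
turn to align 0.11 tilt 0.02
shift [ 217.8 -367.2  185.5]
```

View pics/w1.png

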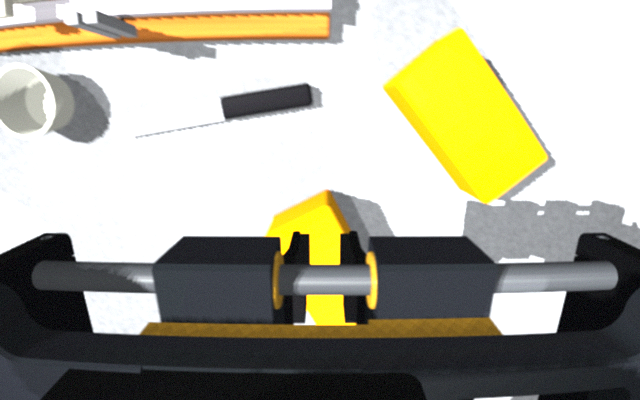

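The call was refused, probably because "turn" was missing. The wrist view still shows the starting side: the knife at (265,100), the ramekin at (25,100) and a decoy block at (465,115). The gripper is nearly shut.

Call:
jog_arm([
  {"gripper": 1,"x": 30,"y": -50,"z": 0,"turn": 0},
  {"gripper": 1,"x": 60,"y": -102,"z": 0,"turn": 0},
  {"gripper": 1,"x": 91,"y": -154,"z": 0,"turn": 0},
  {"gripper": 1,"x": 122,"y": -206,"z": 0,"turn": 0},
  {"gripper": 1,"x": 153,"y": -258,"z": 0,"turn": 0},
  {"gripper": 1,"x": 184,"y": -310,"z": 20,"turn": 0},
  {"gripper": 1,"x": 210,"y": -352,"z": 50,"turn": 0},
  {"gripper": 1,"x": 216,"y": -364,"z": 70,"turn": 0},
])

```text
t: 2.15
tool_pos: [0.5839, 0.1888, 0.1581]
ee_rot: [-3.14, -0.096, 0.004]
force: [0.4, -0.0, -0.5]
gripper_width: -0.0001
grasp_force: 0.0
```

```bash
python3 go.py 0 160 45; python3 -c "
from h import *
cv2.imwrite('pics/w2.png',cv2.convertScaleAbs(arm.camera('wrist'),alpha=1.3))"
```

```text
t 2.15 board pos [ -1.9 156.4 158.1] F board [ 0.4 -0.  -0.5] w -0.00010559809042228223
turn to align 0.18 tilt 0.13
shift [  2.1  -3.6 113.1]
```

View pics/w2.png

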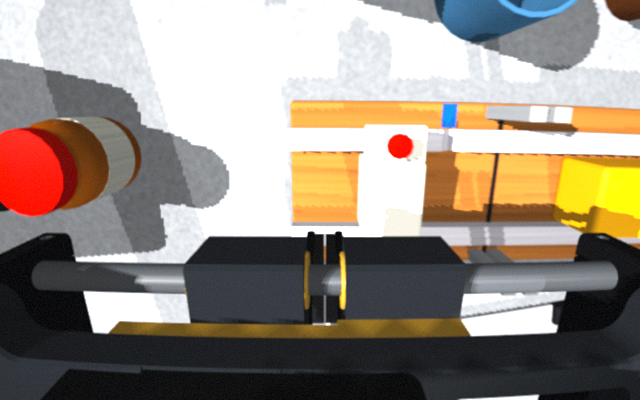

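The fingers are shut at (325,290), with the stop at (395,180) to their right and the jar well away at (40,170). It's clear to descend.

Call:
jog_arm([
  {"gripper": 1,"x": 2,"y": -4,"z": 40,"turn": 0},
  {"gripper": 1,"x": 2,"y": -4,"z": 80,"turn": 0},
  {"gripper": 1,"x": 2,"y": -4,"z": 105,"turn": 0},
  {"gripper": 1,"x": 2,"y": -4,"z": 113,"turn": 0},
  {"gripper": 1,"x": 2,"y": -4,"z": 113,"turn": 0},
  {"gripper": 1,"x": 2,"y": 0,"z": 113,"turn": 0},
  {"gripper": 1,"x": 2,"y": 5,"z": 113,"turn": 0},
  {"gripper": 1,"x": 2,"y": 5,"z": 113,"turn": 0},
])

```text
t: 3.2
tool_pos: [0.5869, 0.1811, 0.0484]
ee_rot: [-3.14, -0.09, -0.002]
force: [-0.0, 0.5, -0.0]
gripper_width: 0.0009
grasp_force: 0.0
```

```bash
python3 go.py 0 100 45
```

```text
t 3.2 board pos [  0.7 148.4  48.4] F board [ 0.   0.5 -0. ] w 0.0009126583286617556
turn to align -0.01 tilt 0.08
shift [-0.7 48.4  3.4]
```

Call:
jog_arm([
  {"gripper": 1,"x": 0,"y": 4,"z": 2,"turn": 0},
  {"gripper": 1,"x": 0,"y": 8,"z": 2,"turn": 0},
  {"gripper": 1,"x": 0,"y": 12,"z": 2,"turn": 0},
  {"gripper": 1,"x": 0,"y": 16,"z": 2,"turn": 0},
  {"gripper": 1,"x": 0,"y": 20,"z": 2,"turn": 0},
  {"gripper": 1,"x": 0,"y": 24,"z": 2,"turn": 0},
  {"gripper": 1,"x": 0,"y": 28,"z": 2,"turn": 0},
  {"gripper": 1,"x": 0,"y": 32,"z": 2,"turn": 0},
])

```text
t: 4.2
tool_pos: [0.588, 0.1493, 0.0454]
ee_rot: [-3.14, -0.091, 0.001]
force: [-1.2, 4.0, -2.0]
gripper_width: 0.0004
grasp_force: 1.9
```

```bash
cat > pin.py <<'E'
from h import *
b=np.load("b.npy")
im=arm.camera("top");cv2.imwrite("pics/tnow.png",im)
c=im[135:180,250:330].astype(int);m=(c[...,2]>90)&(c[...,2]>2.2*c[...,1])&(c[...,2]>2.2*c[...,0])
v,u=np.nonzero(m);print(len(u),"pin board",toB(b,unproj("top",[[u.mean()+250,v.mean()+135]],.082)))
E
python3 go.py 0 100 45; python3 pin.py
```

```text
t 4.2 board pos [ -0.  116.7  45.4] F board [-1.   4.1 -2. ] w 0.0004295152306503814
turn to align 0.02 tilt 0.02
shift [ 0.  16.7  0.4]
65 pin board [[ 48.52715327 105.84527447]]
```

Call:
jog_arm([
  {"gripper": 1,"x": 0,"y": 3,"z": 0,"turn": 0},
  {"gripper": 1,"x": 0,"y": 6,"z": 0,"turn": 0},
  {"gripper": 1,"x": 0,"y": 9,"z": 0,"turn": 0},
  {"gripper": 1,"x": 0,"y": 12,"z": 0,"turn": 0},
  {"gripper": 1,"x": 0,"y": 15,"z": 0,"turn": 0},
])

```text
t: 4.88
tool_pos: [0.5889, 0.1344, 0.0455]
ee_rot: [-3.14, -0.091, 0.0]
force: [-0.8, 3.6, -1.2]
gripper_width: 0.0004
grasp_force: 1.7
```

```bash
python3 go.py 0 90 45; python3 -c "
from h import *
a=cv2.convertScaleAbs(arm.camera('wrist'),alpha=1.3);cv2.imwrite('pics/w3.png',a)"
```

```text
t 4.875 board pos [  0.  101.8  45.5] F board [-0.6  3.6 -1.2] w 0.0003887379140173599
turn to align 0.02 tilt 0.01
shift [-0.  11.8  0.5]
```

View pics/w3.png

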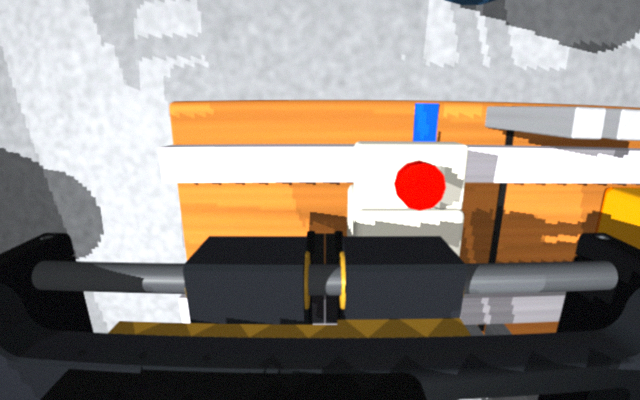

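The pin's red head is at (420,185) and the blue mark is at (427,122). The stop's left edge, at about 350, touches the finger. I'll push on in 1 mm steps, watching the force.

```bash
cat > wp.py <<'E'
from h import *
from scipy.spatial.transform import Rotation as R
b=np.load("b.npy");i=arm.camera_info("wrist")
def wpin(z):
    s=arm.read_state();im=arm.camera("wrist").astype(int)
    H=i["hand_eye"];M=R.from_rotvec(s["ee_rot"]).as_matrix();o=M@H[:3,3]+s["tool_pos"]
    m=(im[...,2]>70)&(im[...,2]>3*im[...,1])&(im[...,2]>3*im[...,0]);m[:, :300]=0;m[260:]=0
    n,l,st,ce=cv2.connectedComponentsWithStats(m.astype(np.uint8));k=1+np.argmax(st[1:,4])
    u=cv2.undistortPoints(ce[k].reshape(1,1,2),i["camera_matrix"],i["D"])[0,0]
    d=M@H[:3,:3]@[*u,1];print("pin px",ce[k],st[k,4],"size",st[k,2:4],"board",toB(b,(o+d*(z-o[2])/d[2])[None]))
if __name__=="__main__": wpin(.085);wpin(.080)
E
python3 wp.py
```

```text
pin px [419.82096774 185.26236559] 1860 size [50 48] board [[47.71350084 66.53558136]]
pin px [419.71959096 185.4262648 ] 1858 size [50 48] board [[46.55486205 65.07644105]]
```

Call:
jog_arm([
  {"gripper": 1,"x": 0,"y": 1.5,"z": 0,"turn": 0},
  {"gripper": 1,"x": 0,"y": 3,"z": 0,"turn": 0},
  {"gripper": 1,"x": 0,"y": 4,"z": 0,"turn": 0},
  {"gripper": 1,"x": 0,"y": 5,"z": 0,"turn": 0},
  {"gripper": 1,"x": 0,"y": 6,"z": 0,"turn": 0},
])

```text
t: 5.65
tool_pos: [0.5896, 0.1286, 0.0457]
ee_rot: [-3.14, -0.091, -0.001]
force: [-0.2, 3.3, 1.3]
gripper_width: 0.0003
grasp_force: 1.6
```

```bash
python3 go.py 0 90 45; python3 wp.py
```

```text
t 5.65 board pos [ 0.4 95.9 45.7] F board [0.  3.3 1.3] w 0.0002954605725148184
turn to align 0.02 tilt 0.03
shift [-0.4  5.9  0.7]
pin px [419.37661638 185.72737069] 1856 size [50 49] board [[47.75201786 61.17845357]]
pin px [419.4        185.70216216] 1850 size [50 49] board [[46.59917782 59.55427872]]
```

Call:
jog_arm([
  {"gripper": 1,"x": 0,"y": 1,"z": 0,"turn": 0},
  {"gripper": 1,"x": 0,"y": 2,"z": 0,"turn": 0},
  {"gripper": 1,"x": 0,"y": 3,"z": 0,"turn": 0},
  {"gripper": 1,"x": 0,"y": 4,"z": 0,"turn": 0},
])

```text
t: 6.25
tool_pos: [0.5897, 0.124, 0.0455]
ee_rot: [3.14, 0.091, -0.0]
force: [-0.1, 1.0, -0.3]
gripper_width: 0.0008
grasp_force: 0.0
```

```bash
python3 go.py 0 90 45; python3 wp.py
```

```text
t 6.25 board pos [ 0.2 91.4 45.5] F board [-0.   1.  -0.3] w 0.0008179246674063362
turn to align 0.02 tilt 0.04
shift [-0.2  1.4  0.5]
pin px [423.0862069  184.95050056] 1798 size [49 48] board [[47.9074733  55.42964929]]
pin px [436.22518862 182.19616947] 1723 size [49 46] board [[47.77146225 48.95683121]]
```

The force dropped and the pin jumped to y ≈ 49, so it has clicked in. I'll back off, rise and check.

Call:
jog_arm([
  {"gripper": 1,"x": 0,"y": -8,"z": 0,"turn": 0},
  {"gripper": 1,"x": 0,"y": -12,"z": 0,"turn": 0},
  {"gripper": 1,"x": 0,"y": -12,"z": -40,"turn": 0},
  {"gripper": 1,"x": 0,"y": -12,"z": -90,"turn": 0},
  {"gripper": 1,"x": 0,"y": -12,"z": -105,"turn": 0},
  {"gripper": 1,"x": 0,"y": -12,"z": -105,"turn": 0},
])

```text
t: 7.1
tool_pos: [0.5897, 0.137, 0.1517]
ee_rot: [-3.14, -0.092, -0.004]
force: [-0.4, -0.6, -0.7]
gripper_width: 0.0005
grasp_force: 0.0
```

```bash
python3 go.py -1 -212 150; python3 wp.py
```

```text
t 7.1 board pos [  0.9 104.3 151.7] F board [-0.4 -0.5 -0.7] w 0.0005140724985571847
turn to align 0.04 tilt 0.15
shift [ -2.2 316.3   1.7]
pin px [404.74097665 151.2059448 ] 471 size [25 24] board [[47.58447569 49.75002024]]
pin px [405.34710744 149.48760331] 484 size [26 24] board [[46.98749549 48.53357554]]
```

Call:
jog_arm([
  {"gripper": 1,"x": 0,"y": 60,"z": 0,"turn": 0},
  {"gripper": 1,"x": -1,"y": 120,"z": 0,"turn": 0},
  {"gripper": 1,"x": -1,"y": 180,"z": 0,"turn": 0},
  {"gripper": 1,"x": -2,"y": 240,"z": 0,"turn": 0},
  {"gripper": 1,"x": -2,"y": 295,"z": 0,"turn": 0},
  {"gripper": 1,"x": -2,"y": 316,"z": 0,"turn": 0},
  {"gripper": 1,"x": -2,"y": 316,"z": 0,"turn": 0},
])

```text
t: 8.07
tool_pos: [0.6042, -0.1796, 0.1485]
ee_rot: [-3.139, -0.088, 0.004]
force: [0.9, 0.5, 0.0]
gripper_width: 0.0006
grasp_force: 0.0
```

```bash
python3 go.py -1 -212 45; python3 -c "
from h import *
a=cv2.convertScaleAbs(arm.camera('wrist'),alpha=1.3);cv2.imwrite('pics/w4.png',a)"
```

```text
t 8.075 board pos [  -2.8 -212.6  148.5] F board [0.9 0.5 0. ] w 0.000607409862012632
turn to align -0.12 tilt 0.19
shift [  2.1  -0.5 103.5]
```

View pics/w4.png

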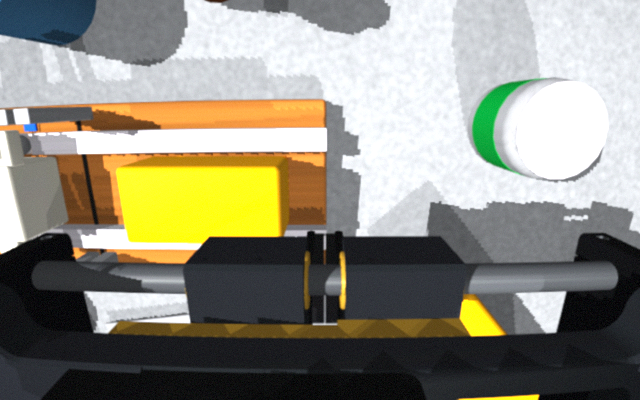

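The cheese end is at column 288, left of the finger at about 305, and the tin at (545,130) is clear of the path. I'll descend and make contact.

Call:
jog_arm([
  {"gripper": 1,"x": 2,"y": 0,"z": 40,"turn": 0},
  {"gripper": 1,"x": 2,"y": 0,"z": 80,"turn": 0},
  {"gripper": 1,"x": 2,"y": 0,"z": 104,"turn": 0},
  {"gripper": 1,"x": 2,"y": 0,"z": 107,"turn": 0},
  {"gripper": 1,"x": 2,"y": -4,"z": 107,"turn": 0},
  {"gripper": 1,"x": 2,"y": -8,"z": 107,"turn": 0},
  {"gripper": 1,"x": 2,"y": -12,"z": 107,"turn": 0},
  {"gripper": 1,"x": 2,"y": -16,"z": 107,"turn": 0},
])

```text
t: 9.12
tool_pos: [0.6067, -0.1627, 0.0443]
ee_rot: [3.14, 0.091, 0.002]
force: [-0.1, 0.8, -0.1]
gripper_width: 0.0005
grasp_force: 0.0
```

```bash
python3 go.py -1 -110 42
```

```text
t 9.125 board pos [   0.7 -195.9   44.3] F board [-0.1  0.8 -0.1] w 0.0005442774589635224
turn to align 0.02 tilt 0.07
shift [ -1.6 -85.9   2.3]
```

Call:
jog_arm([
  {"gripper": 1,"x": -1,"y": -5,"z": 0,"turn": 0},
  {"gripper": 1,"x": -1,"y": -10,"z": 0,"turn": 0},
  {"gripper": 1,"x": -1,"y": -15,"z": 0,"turn": 0},
  {"gripper": 1,"x": -1,"y": -20,"z": 0,"turn": 0},
  {"gripper": 1,"x": -1,"y": -25,"z": 0,"turn": 0},
  {"gripper": 1,"x": -1,"y": -30,"z": 0,"turn": 0},
  {"gripper": 1,"x": -1,"y": -35,"z": 0,"turn": 0},
  {"gripper": 1,"x": -1,"y": -40,"z": 0,"turn": 0},
])

```text
t: 10.12
tool_pos: [0.6034, -0.123, 0.044]
ee_rot: [3.14, 0.091, 0.001]
force: [1.1, -4.4, 5.5]
gripper_width: 0.0004
grasp_force: 2.9
```

```bash
python3 go.py -1 -110 42
```

```text
t 10.125 board pos [  -0.4 -156.    44. ] F board [ 0.9 -4.5  5.5] w 0.00038630113259692793
turn to align 0.02 tilt 0.05
shift [ -0.6 -46.    1.9]
```

Call:
jog_arm([
  {"gripper": 1,"x": 0,"y": -4,"z": 0,"turn": 0},
  {"gripper": 1,"x": 0,"y": -8,"z": 0,"turn": 0},
  {"gripper": 1,"x": 0,"y": -12,"z": 0,"turn": 0},
  {"gripper": 1,"x": 0,"y": -16,"z": 0,"turn": 0},
  {"gripper": 1,"x": 0,"y": -20,"z": 0,"turn": 0},
  {"gripper": 1,"x": 0,"y": -24,"z": 0,"turn": 0},
  {"gripper": 1,"x": 0,"y": -27,"z": 0,"turn": 0},
  {"gripper": 1,"x": 0,"y": -29,"z": 0,"turn": 0},
])

```text
t: 11.12
tool_pos: [0.6016, -0.094, 0.0439]
ee_rot: [3.14, 0.092, 0.001]
force: [-0.6, -5.3, 5.4]
gripper_width: 0.0004
grasp_force: 3.0
```

```bash
python3 go.py -1 -110 42; python3 -c "
from h import *
a=cv2.convertScaleAbs(arm.camera('wrist'),alpha=1.3);cv2.imwrite('pics/w5.png',a)"
```

```text
t 11.125 board pos [  -0.5 -127.    43.9] F board [-0.9 -5.2  5.4] w 0.00043473667133939897
turn to align 0.03 tilt 0.04
shift [ -0.5 -17.    1.9]
```

View pics/w5.png

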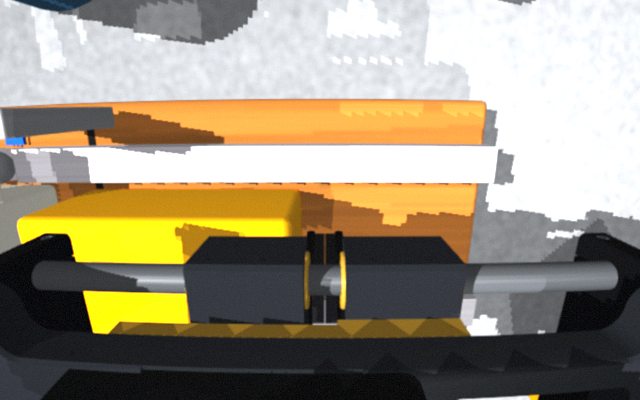

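The cheese is moving straight, with its rear end at about column 300 against the finger and its front at about column 20, near the stop. Push friction is about 5 N. I'll slow down over the last 17 mm.

Call:
jog_arm([
  {"gripper": 1,"x": 0,"y": -2,"z": 0,"turn": 0},
  {"gripper": 1,"x": 0,"y": -4,"z": 0,"turn": 0},
  {"gripper": 1,"x": 0,"y": -6,"z": 0,"turn": 0},
  {"gripper": 1,"x": 0,"y": -8,"z": 0,"turn": 0},
  {"gripper": 1,"x": 0,"y": -10,"z": 0,"turn": 0},
  {"gripper": 1,"x": 0,"y": -11,"z": 0,"turn": 0},
  {"gripper": 1,"x": 0,"y": -12,"z": 0,"turn": 0},
])

```text
t: 12.05
tool_pos: [0.6009, -0.0822, 0.0439]
ee_rot: [3.14, 0.092, 0.001]
force: [0.4, -4.7, 4.9]
gripper_width: 0.0002
grasp_force: 3.0
```

Call:
jog_arm([
  {"gripper": 1,"x": 0,"y": -0.5,"z": 0,"turn": 0},
  {"gripper": 1,"x": 0,"y": -1,"z": 0,"turn": 0},
  {"gripper": 1,"x": 0,"y": -1.5,"z": 0,"turn": 0},
  {"gripper": 1,"x": 0,"y": -2,"z": 0,"turn": 0},
])

```text
t: 12.55
tool_pos: [0.6008, -0.0802, 0.0439]
ee_rot: [3.14, 0.091, 0.001]
force: [0.6, -5.4, 4.6]
gripper_width: 0.0004
grasp_force: 3.0
```

```bash
python3 go.py -1 -110 42; python3 -c "
from h import *
a=arm.camera('top')[130:222,235:415]
cv2.imwrite('pics/t5.png',cv2.resize(cv2.convertScaleAbs(a,alpha=1.6),None,fx=4.4,fy=4.4,interpolation=cv2.INTER_CUBIC))"
```

```text
t 12.55 board pos [  -0.5 -113.2   43.9] F board [ 0.3 -5.4  4.6] w 0.0003834021185805094
turn to align 0.02 tilt 0.05
shift [-0.5 -3.2  1.9]
```

View pics/t5.png

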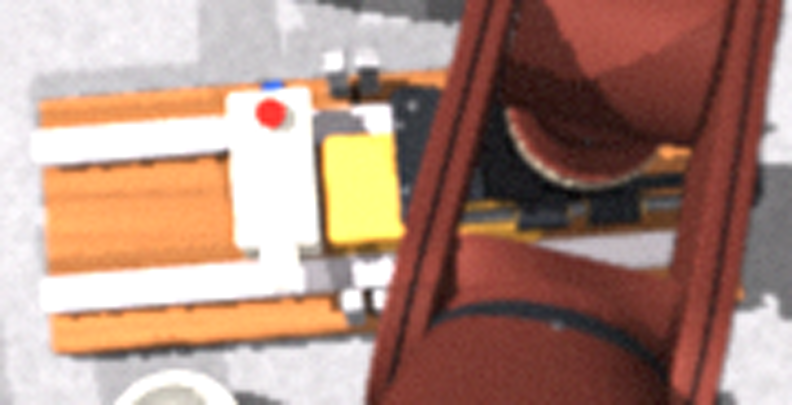

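The stop sits at the blue mark with its pin at (270,113). The gap between the stop's edge (~315) and the cheese (~323) is about 3–4 mm. I'll creep on, checking the force.

Call:
jog_arm([
  {"gripper": 1,"x": 0,"y": -0.5,"z": 0,"turn": 0},
  {"gripper": 1,"x": 0,"y": -1,"z": 0,"turn": 0},
  {"gripper": 1,"x": 0,"y": -1.5,"z": 0,"turn": 0},
])

```text
t: 12.98
tool_pos: [0.6007, -0.0787, 0.0439]
ee_rot: [3.14, 0.091, 0.001]
force: [0.5, -4.6, 4.8]
gripper_width: 0.0003
grasp_force: 3.0
```

Call:
jog_arm([
  {"gripper": 1,"x": 0,"y": -0.5,"z": 0,"turn": 0},
  {"gripper": 1,"x": 0,"y": -1,"z": 0,"turn": 0},
])

```text
t: 13.22
tool_pos: [0.6006, -0.0777, 0.0439]
ee_rot: [3.14, 0.091, 0.001]
force: [-0.6, -5.1, 5.6]
gripper_width: 0.0006
grasp_force: 3.0
```

Call:
jog_arm([
  {"gripper": 1,"x": 0,"y": -0.4,"z": 0,"turn": 0},
  {"gripper": 1,"x": 0,"y": -0.8,"z": 0,"turn": 0},
])

```text
t: 13.48
tool_pos: [0.6006, -0.0769, 0.0439]
ee_rot: [3.14, 0.091, 0.001]
force: [-0.5, -5.0, 6.0]
gripper_width: 0.0005
grasp_force: 3.0
```

```bash
cat > gap.py <<'E'
from h import *
b=np.load("b.npy");im=arm.camera("top").astype(int)
# profile along y at x=12 (top 74.5 mm)
ys=np.arange(-10,80,1.);P=proj("top",toW(b,[[x,y,74.5] for x in(8,) for y in ys]))
c=cv2.remap(im.astype(np.float32),P[:,0].astype(np.float32)[:,None],P[:,1].astype(np.float32)[:,None],cv2.INTER_LINEAR)[:,0]
for y,v in zip(ys,c):
    if y<35 or y>62: print(int(y),v.astype(int),end=";")
c=im[135:180,280:310];m=(c[...,2]>90)&(c[...,2]>2.6*c[...,1])&(c[...,2]>2.6*c[...,0]);v,u=np.nonzero(m)
print("\npin",len(u),toB(b,unproj("top",[[u.mean()+280,v.mean()+135]],.080)))
E
python3 gap.py
```

```text
-10 [ 81 186 237];-9 [ 82 187 237];-8 [ 83 188 237];-7 [ 84 189 237];-6 [ 84 189 237];-5 [ 84 188 237];-4 [ 83 187 237];-3 [ 84 187 237];-2 [ 84 188 237];-1 [ 84 187 237];0 [ 84 187 237];1 [ 83 187 237];2 [ 83 187 237];3 [ 82 188 237];4 [ 82 188 237];5 [ 82 188 237];6 [ 83 188 237];7 [ 83 188 237];8 [ 83 189 237];9 [ 83 189 237];10 [ 82 188 237];11 [ 82 188 237];12 [ 82 188 237];13 [ 83 188 237];14 [ 83 189 237];15 [ 83 189 237];16 [ 83 190 238];17 [ 83 190 239];18 [ 82 190 239];19 [ 79 185 237];20 [ 75 180 235];21 [ 67 155 205];22 [ 58 125 168];23 [ 61 105 138];24 [ 84 110 130];25 [107 115 122];26 [143 150 156];27 [179 188 194];28 [204 213 219];29 [216 223 228];30 [227 234 238];31 [227 234 238];32 [228 234 238];33 [228 234 238];34 [227 233 238];63 [229 235 238];64 [229 235 239];65 [230 235 239];66 [231 236 240];67 [229 235 239];68 [223 231 237];69 [217 228 235];70 [176 193 210];71 [136 157 186];72 [103 129 167];73 [ 76 108 155];74 [ 52  89 144];75 [ 55  93 150];76 [ 57  97 155];77 [ 58 100 159];78 [ 59 102 162];79 [ 59 103 164];
pin 27 [[42.3497309  47.16706339]]
```

The stop is seated (pin at y = 47.2, faces at ~25.5 and 71), and the gap is still about 2–3 mm.

Call:
jog_arm([
  {"gripper": 1,"x": 0,"y": -0.4,"z": 0,"turn": 0},
  {"gripper": 1,"x": 0,"y": -0.8,"z": 0,"turn": 0},
])

```text
t: 13.78
tool_pos: [0.6005, -0.0761, 0.0439]
ee_rot: [3.14, 0.091, 0.001]
force: [0.2, -5.7, 6.1]
gripper_width: 0.0005
grasp_force: 3.0
```

Call:
jog_arm([
  {"gripper": 1,"x": 0,"y": -0.4,"z": 0,"turn": 0},
  {"gripper": 1,"x": 0,"y": -0.8,"z": 0,"turn": 0},
])

```text
t: 14.02
tool_pos: [0.6005, -0.0753, 0.0439]
ee_rot: [3.14, 0.091, 0.001]
force: [-0.0, -4.7, 5.6]
gripper_width: 0.0003
grasp_force: 3.0
```

```bash
python3 gap.py | tr ';' '\n' | sed -n '/^18/,/^30/p;/pin/p'; python3 go.py
```

```text
18 [ 82 188 238]
19 [ 81 189 238]
20 [ 81 189 239]
21 [ 80 183 236]
22 [ 77 176 231]
23 [ 82 165 219]
24 [ 98 154 193]
25 [114 142 168]
26 [147 166 184]
27 [181 193 204]
28 [205 213 218]
29 [216 224 228]
30 [228 235 237]
pin 27 [[42.3497309  47.16706339]]
t 14.075 board pos [  -0.6 -108.2   43.9] F board [-0.4 -4.9  5.3] w 0.000508650520381915
turn to align 0.02 tilt 0.04
```

Call:
jog_arm([
  {"gripper": 1,"x": 0,"y": -0.4,"z": 0,"turn": 0},
  {"gripper": 1,"x": 0,"y": -0.7,"z": 0,"turn": 0},
])

```text
t: 14.32
tool_pos: [0.6004, -0.0746, 0.0439]
ee_rot: [3.14, 0.091, 0.001]
force: [0.4, -4.8, 6.1]
gripper_width: 0.0002
grasp_force: 3.0
```

Call:
jog_arm([
  {"gripper": 1,"x": 0,"y": -0.3,"z": 0,"turn": 0},
  {"gripper": 1,"x": 0,"y": -0.5,"z": 0,"turn": 0},
])

```text
t: 14.58
tool_pos: [0.6004, -0.0741, 0.0439]
ee_rot: [3.14, 0.091, 0.001]
force: [0.7, -5.3, 5.3]
gripper_width: 0.0005
grasp_force: 3.0
```

Call:
jog_arm([
  {"gripper": 1,"x": 0,"y": -0.3,"z": 0,"turn": 0},
  {"gripper": 1,"x": 0,"y": -0.5,"z": 0,"turn": 0},
])

```text
t: 14.82
tool_pos: [0.6004, -0.074, 0.0439]
ee_rot: [3.139, 0.091, 0.001]
force: [-0.3, -6.9, 5.7]
gripper_width: 0.0007
grasp_force: 3.8
```

```bash
python3 gap.py | tr ';' '\n' | sed -n '/^18/,/^30/p;/^68/,/^73/p;/pin/p'; python3 go.py
```

```text
18 [ 83 188 238]
19 [ 82 188 238]
20 [ 80 187 238]
21 [ 78 183 236]
22 [ 76 178 233]
23 [ 80 169 221]
24 [ 93 156 197]
25 [105 142 173]
26 [140 165 186]
27 [177 191 203]
28 [202 211 217]
29 [214 222 227]
30 [226 233 236]
68 [223 232 237]
69 [216 228 235]
70 [176 192 210]
71 [136 156 184]
72 [102 129 166]
73 [ 76 108 154]
pin 27 [[42.3497309  47.16706339]]
t 14.875 board pos [  -0.5 -107.    43.9] F board [ 0.9 -6.1  5.6] w 0.000673857340494772
turn to align 0.02 tilt 0.07
```

The force has risen and the arm has stalled, so the cheese is against the stop and the stop hasn't moved. I'll retreat.

Call:
jog_arm([
  {"gripper": 1,"x": 0,"y": 3,"z": 0,"turn": 0},
  {"gripper": 1,"x": 0,"y": 10,"z": 0,"turn": 0},
  {"gripper": 1,"x": 0,"y": 20,"z": 0,"turn": 0},
  {"gripper": 1,"x": 0,"y": 20,"z": -50,"turn": 0},
  {"gripper": 1,"x": 0,"y": 40,"z": -110,"turn": 0},
  {"gripper": 1,"x": 0,"y": 90,"z": -130,"turn": 0},
  {"gripper": 1,"x": 0,"y": 150,"z": -130,"turn": 0},
  {"gripper": 1,"x": 0,"y": 150,"z": -130,"turn": 0},
])

```text
t: 15.88
tool_pos: [0.6084, -0.2279, 0.1737]
ee_rot: [3.139, 0.083, 0.001]
force: [-0.5, 0.4, -0.7]
gripper_width: 0.0006
grasp_force: 0.0
```

```bash
python3 gap.py | tr ';' '\n' | sed -n '/^20/,/^28/p;/pin/p'; python3 go.py; python3 -c "
from h import *
a=arm.camera('top')[130:222,235:415]
cv2.imwrite('pics/t6.png',cv2.resize(cv2.convertScaleAbs(a,alpha=1.6),None,fx=4.4,fy=4.4,interpolation=cv2.INTER_CUBIC))"
```

```text
20 [ 80 188 238]
21 [ 78 183 236]
22 [ 76 177 233]
23 [ 79 168 221]
24 [ 92 155 197]
25 [105 141 173]
26 [141 165 186]
27 [179 192 204]
28 [204 211 218]
pin 28 [[42.35431803 46.89248753]]
t 15.925 board pos [  -1.5 -258.6  173. ] F board [ 0.1  0.9 -0.6] w 0.0007214152536762599
turn to align -0.19 tilt 0.05
```

View pics/t6.png

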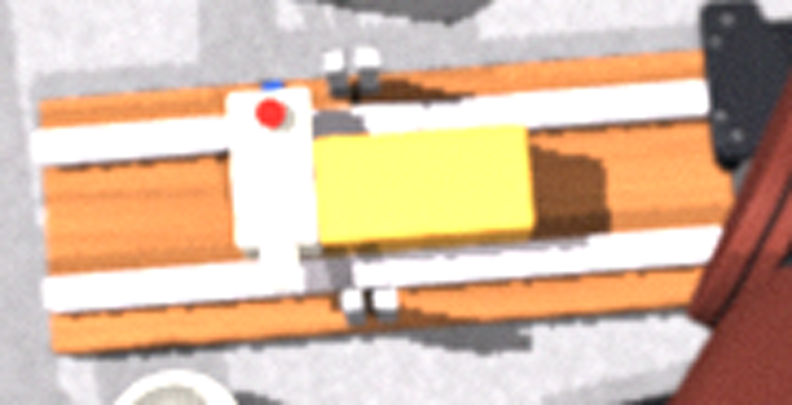

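The cheese (left edge ~316) lies flat and straight against the stop (right edge ~314). The pin at (270,113) is in line with the blue mark, and the robot is clear.

```bash
python3 -c "
from bench import arm
print(arm.close_job())"
```

```text
the job is handed in; nothing more can be done
None
```

The job is handed in: the stop is clicked into its notch, the cheese rests against it, and the arm is clear of everything; I was not shown the judge's verdict.

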